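# Lock the sprung engraving plate level

### The arm

A 6-joint arm with a two-finger parallel gripper is mounted at the origin on a cart in front of the work surface, level with it; the furniture and walls round the work are solid. World frame = base frame: x ahead of the robot, y to its left, z up, the work surface at z = 0. Lengths are in mm, angles in rad, forces in N, time in s.
With the tool pointing down it reaches from about 275 to 850 mm from the base axis. Payload 19 kg.
Tool frame: the origin (TCP) lies at the very end of the fingers, on their centre line; the grasp point (between the pads) lies 19 mm behind it; z points along the fingers, y is the direction in which the jaws open and shut (so a half turn about z gives the same grasp; the last joint's range is limited). The gripper opens to 85 mm and grips with 20 to 120 N. Pads are 22 mm wide; open, the fingers measure 114 mm over their backs; the gripper's body (76 mm by 85 mm) begins 54 mm behind the grasp point. The pads swing forward as they close: fully open they stand 13 mm farther back than shut.
Start: joints at [1.068, 0.15, 1.437, -0, 1.554, -0.134], TCP at [207.287, 536.304, 231.267] pointing down, gripper open.
Joint ranges: [-2.8, 2.8], [-0.68, 2.1], [0.12, 2.68], [-1.39, 4.53], [0.16, 2.79], [-2.81, 2.81]. Speed limits (rad/s): [1.89, 1.89, 2.22, 3.01, 3.01, 3.01].

### API

Orientations are given as a unit quaternion [x, y, z, w].
In Python, from bench import bot gives the robot as it stands. Calls block until the motion is done:
- bot.move_pose(position, orientation): joint-space move of the TCP to a pose.
- bot.move_linear(position, frame=None, feed=150): straight line of the TCP; frame=None keeps the orientation; feed is the mean speed in mm/s.
- bot.movej(angles): joint-space move.
- bot.open() and bot.grasp(strength=None): open the fingers fully, or close them until they stop; strength is the grip in N (None keeps the last).
- bot.sleep(seconds).
- bot.ik(position, orientation): joint angles nearest the present ones, or None.
- bot.get_state(): the state.
- bot.camera(name): name is "scene" or "top"; returns the picture (420x560x3 uint8, red, green, blue); there is no depth.
- bot.camera_info(name): a dict with "fx", "fy", "cx", "cy" (pixels), "camera_from_world" (4x4, takes a point from world to camera coordinates). Camera axes: x right, y down, z forward; pixel columns grow to the right and rows downward; lengths in mm; the calibration is good to about 2 mm. A picture is of the moment at which its call begins. camera_info takes no time and is no camera call.
A pose or a line that the arm cannot do raises bot.Unreachable and nothing moves.
- bot.close_job(): hands the job in, once; it reports no verdict.
The state is a dict: "t": time; "joints": joint angles; "joint_velocities": joint speeds; "joint_efforts": joint torques, N m; "tool_pos": TCP position; "orientation": TCP orientation; "wrist_force": force on the tool from outside, world axes, zero at the start; "torque": the same for the moment, N m; "width": finger opening in mm.
Only numpy, scipy, OpenCV 4.12 (cv2) and the standard library are available. Lean on these libraries where they do the work, as an engineer would, in place of code of your own. Each camera call takes 0.05 s, during which the arm holds its last target. There are 200 camera calls.

### The job

Push the raised end of the sprung work plate down until it lies level on its rests and, keeping it down, then slide it away from its hinge until it is fully home with its tongue under the keeper, so that it stays level when you let go. Go gently, feeling for the stops instead of driving hard into them, and leave the loupe, the parts pot and the square blank where they are.

Things in the scene. Friction and masses are not known exactly. Their poses are not given: they have to be found in the camera images.
- foot: Grey bedplate 200 x 130 x 12 mm fixed to the bench, with a 90 mm square socket. Origin: centre of underside. x points from the plate's hinge to the keeper, y across, z up. On the socket stands a column with a dark deck 190 x 110 x 8 mm, which carries the plate and keeper; its underside is 46 to 70 mm above the bench, differs each time and is NOT measured. 'Deck height' below counts up from that underside.
- press_line (a point): Point on the foot, 42 mm above the bench, straight below the place to press: foot x = +12 mm, y = 0. The aluminium plate above it is 92 mm wide, 6 mm thick, from foot x = -52 to +48 mm when level; level, its top is at deck height 19 mm (65 to 89 mm above the bench); raised, 22 mm higher here. Behind the ridge it is bare from x = -45 to +33 mm.
- ridge_line (a point): Point on the foot, 42 mm above the bench, straight below the push ridge: a steel bar across the plate's top, 64 mm long in y, 8 mm in x (foot x = +33 to +41 mm when level and not yet slid), 9 mm taller than the plate. Fingertips pressing on the plate on the hinge side of it can push it in +x; its shift equals that of the carriage.
- keeper_line (a point): Point on the foot, 42 mm above the bench, straight below the middle of the keeper: a fixed steel bridge, foot x = +66 to +93 mm, 66 mm wide, underside at deck height 21 mm, top 27 mm. The plate's tongue (40 mm wide, 6 mm thick, tip at x = +62 mm level and not slid) goes under it with 2 mm to spare; slid while raised it would ride over it.
- work_plate (a joint): Angle of the work plate about its hinge (axis along y, foot x = -60 mm, deck height 16 mm), rad: 0 = level, on hard rests (meet them at 15 mm/s or less); 0.30 = raised by its spring, where it starts, far end up. At press_line it takes about 9 N to start it down and 12 N to hold it level. Locked and let go it rises to about 0.02. More than 30 N from the robot overloads it.
- carriage (a joint): Travel of the plate and its hinge along +x of the foot, m: 0 = back, where it starts; 0.016 = fully home against a rigid stop. It moves against about 4 N of friction and stays where it is left.
- loupe: Bystander: black cylindrical eye loupe, 38 mm diameter, 30 mm tall, standing on the bench beside the fixture. Origin: centre of its underside.
- parts_pot: Bystander: round clear pot with a dark lid, 43 mm diameter, 31 mm tall, beside the fixture. Origin: centre of its underside.
- blank: Bystander: flat dark square engraving blank, 46 x 46 x 9 mm, beside the fixture. Origin: centre of its underside.

How it is judged:
By the outcome, as a careful person would: the job done as asked, in the order asked, and still so for the second after the job is handed in, with the robot touching nothing.
It also fails if it takes over 46 s, if anything falls off the work surface, if the arm or the gripper's body presses on something with over 40 N, if the wrist force passes 120 N, or if a joint passes its speed limit or range.

## Working session

There is one attempt and no reset: what is moved stays moved. The work goes in short steps, each a Python script; the robot and the scene stay as the last script left them, time stands still between calls to the robot, and variables do not carry over. Pictures are saved under pics/ and viewed, about 8 in all and at most 12, crops included, and the job is handed in when it is done.

```bash
mkdir -p pics; ls
python3 - <<'E'
from bench import bot
import cv2,numpy as np
for n in("scene","top"):
    im=bot.camera(n); cv2.imwrite(f"pics/{n}0.png",im[:,:,::-1])
    i=bot.camera_info(n); print(n,i["fx"],i["fy"],i["cx"],i["cy"]); print(np.round(i["camera_from_world"],4).tolist())
s=bot.get_state(); print(s)
E
```

```text
pics
scene 445.02928026774106 445.02928026774106 277.6869127327856 205.56281824815437
[[0.8114, -0.5841, 0.0185, -421.5425], [-0.3753, -0.5451, -0.7496, 304.1215], [0.448, 0.6014, -0.6616, 625.8793], [0.0, 0.0, 0.0, 1.0]]
top 422.48052939144014 422.48052939144014 276.18345141911897 203.06230498420635
[[0.0154, -0.9998, 0.0119, 21.9927], [-0.9873, -0.0171, -0.1582, 586.2473], [0.1584, -0.0093, -0.9873, 839.333], [0.0, 0.0, 0.0, 1.0]]
{'t': 0.1, 'joints': array([ 1.06798419e+00,  1.50936952e-01,  1.43797105e+00, -3.76160035e-05,
        1.55383093e+00, -1.33998703e-01]), 'joint_velocities': array([-0.00142164, -0.00275765, -0.0015145 ,  0.00158847,  0.0015155 ,
       -0.00180254]), 'joint_efforts': array([ 3.93023249e-03, -7.14384842e+01, -5.71789312e+01, -2.25960243e-04,
        7.09953092e-03, -3.62920480e-05]), 'tool_pos': array([207.20560847, 536.11199135, 230.73326586]), 'orientation': array([ 1.83362988e-01,  9.83045109e-01, -5.50219311e-04, -1.61563286e-04]), 'wrist_force': array([-8.84715954e-01,  4.39654401e-01,  5.64637241e-04]), 'torque': array([ 0.0248367 ,  0.02061033, -0.01301244]), 'width': 85.2798892220909}
```

View pics/scene0.png

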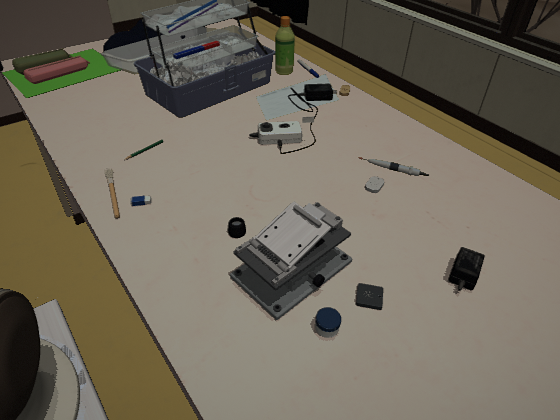

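View pics/top0.png

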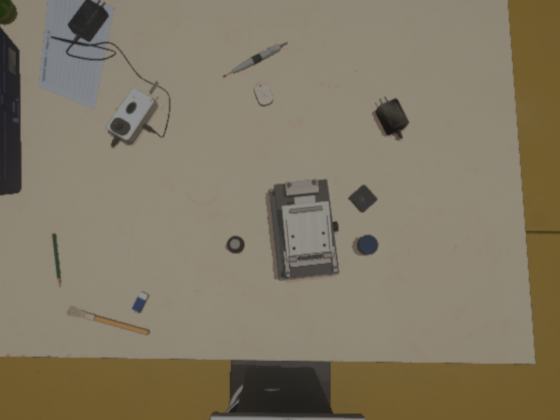

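The scene view shows the fixture near (290,255). The top view shows it from about (270,180) to (338,278), with the keeper at the far end (302,187) and the loupe, pot and blank beside it. I'll enlarge both views.

Run:
```python
import cv2,numpy as np
a=cv2.imread("pics/top0.png")[170:290,225:385]; b=cv2.imread("pics/scene0.png")[190:340,215:395]
a=cv2.convertScaleAbs(cv2.resize(a,None,fx=5,fy=5,interpolation=cv2.INTER_CUBIC),alpha=1.6)
b=cv2.convertScaleAbs(cv2.resize(b,None,fx=4,fy=4,interpolation=cv2.INTER_CUBIC),alpha=1.6)
cv2.imwrite("pics/top0c.png",a);cv2.imwrite("pics/scene0c.png",b)
```

```text
(no output)
```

View pics/top0c.png

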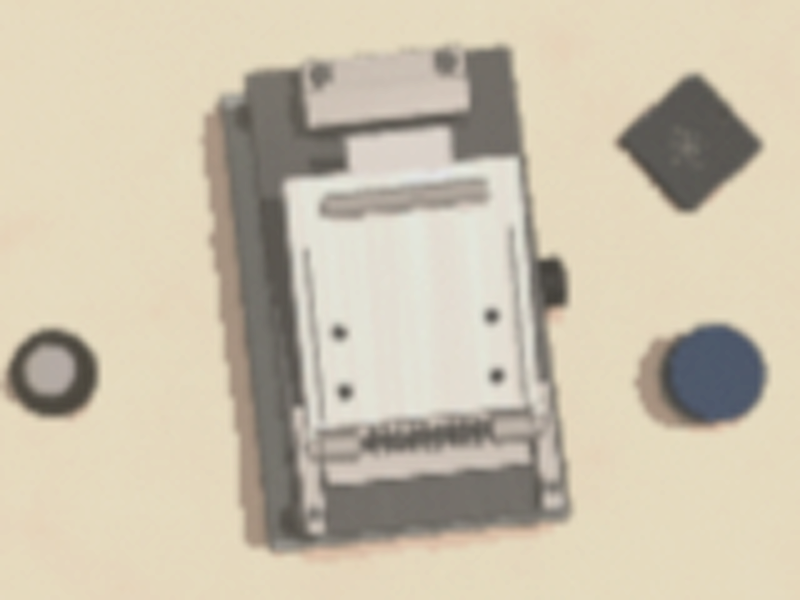

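View pics/scene0c.png

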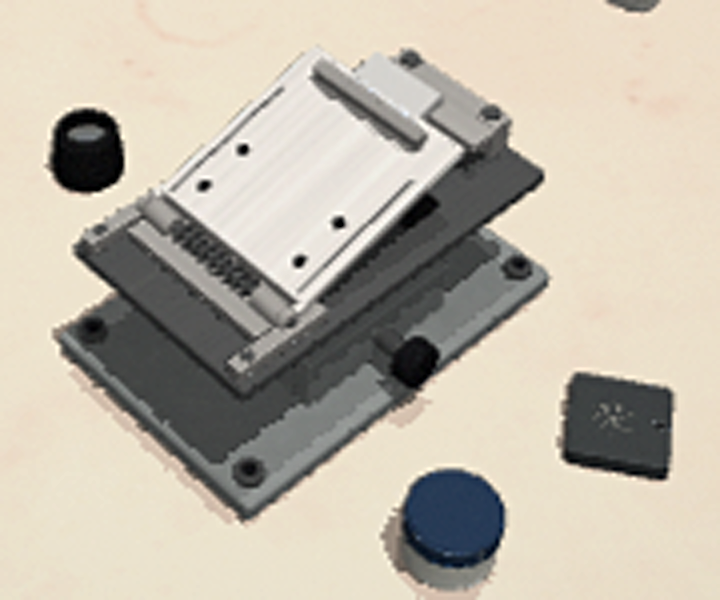

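The crops show clear foot and deck corners: scene foot (57,335), (243,508), (548,272), with deck corners at (75,245), (243,388), (543,175). I'll cast the foot corners onto z=12 and triangulate the deck and plate.

```bash
cat > h.py <<'E'
import numpy as np
from bench import bot
def ray(n,uv):
    i=bot.camera_info(n);M=np.array(i["camera_from_world"]);R,t=M[:3,:3],M[:3,3]
    d=R.T@np.array([(uv[0]-i["cx"])/i["fx"],(uv[1]-i["cy"])/i["fy"],1]);return -R.T@t,d/np.linalg.norm(d)
def plane(n,uv,z):
    o,d=ray(n,uv);return o+d*(z-o[2])/d[2]
def tri(uvs,uvt):
    (a,b),(c,d)=ray("scene",uvs),ray("top",uvt)
    s=np.linalg.lstsq(np.c_[b,-d],c-a,rcond=None)[0];p,q=a+b*s[0],c+d*s[1]
    return (p+q)/2,np.linalg.norm(p-q)
S=lambda u,v:(215+(u+.5)/4-.5,190+(v+.5)/4-.5)
T=lambda u,v:(225+(u+.5)/5-.5,170+(v+.5)/5-.5)
E
python3 - <<'E'
from h import *
np.set_printoptions(precision=1,suppress=True)
A,B,C=[plane("scene",S(*p),12) for p in((57,335),(243,508),(548,272))]
print("foot",A,B,C,np.linalg.norm(A-B),np.linalg.norm(B-C),"centre",(A+C)/2,"yaw",np.arctan2(*(C-B)[1::-1]),np.arctan2(-(A-B)[0],(A-B)[1]))
print("foot kp+Y from top",plane("top",T(222,95),12), A+C-B)
for n,s,t in(("deckH+",(75,245),(272,538)),("deckH-",(243,388),(570,515)),("deckK-",(543,175),(510,47)),("ridge+ top",(316,64),(322,208)),("ridge- top",(424,136),(488,187)),("screwK+",(409,58),(319,73)),("screwK-",(490,113),(446,62)),("hole",(242,149),(339,332)),("hole",(299,261),(497,376))):
    print(n,*tri(S(*s),T(*t)))
for n,s,z in(("loupe",(53,372),15),("pot",(715,373),31),("blank",(690,142),9)): print(n,plane("top",T(*s),z))
E
```

```text
foot [423.3  20.7  12. ] [ 438.9 -104.9   12. ] [636.5 -80.3  12. ] 126.55332839726957 199.05511153162024 centre [529.9 -29.8  12. ] yaw 0.1238813004805331 0.12379205070796012
foot kp+Y from top [623.2  47.5  12. ] [620.8  45.3  12. ]
deckH+ [434.8  22.8  63.6] 4.002478297262981
deckH- [444.6 -94.   76.9] 1.4833955177464666
deckK- [632.9 -70.6  72. ] 1.6743386040944381
ridge+ top [558.2   7.7 120.5] 0.8920395408966927
ridge- top [567.7 -56.1 120.7] 0.2344287940383991
screwK+ [616.    8.6  94.8] 1.4024601884234136
screwK- [621.6 -42.3  95.1] 0.7084215141319734
hole [512.4  -0.2  98.9] 1.3989679369980177
hole [497.  -62.8  91.7] 0.8162474669471302
loupe [500.8 117.5  15. ]
pot [ 503.9 -162.5   31. ]
blank [ 606.4 -158.4    9. ]
```

Foot centre is about (530,-30) with yaw about 0.124 rad. The edge lengths of 127 and 199 mm agree with 130 and 200. Ridge and keeper heights put the deck underside near 65 mm, so the level plate top should be at about z=84, or 106 raised at the press point. Now the approach: fingers shut, jaws along foot y.

```bash
cat >> h.py <<'E'
C=np.array([530,-30.]);Y=0.125;ex=np.array([np.cos(Y),np.sin(Y)]);ey=np.array([-ex[1],ex[0]])
Q=[np.sin(-Y/2),np.cos(Y/2),0,0]
P=lambda x,y,z:[*(C+x*ex+y*ey),z]
def st():
    s=bot.get_state();f=s["wrist_force"];p=s["tool_pos"];d=p[:2]-C
    return np.array([s["t"],d@ex,d@ey,p[2],f[:2]@ex,f[:2]@ey,f[2]])
np.set_printoptions(precision=2,suppress=True)
E
python3 - <<'E'
from h import *
import cv2
bot.grasp(20); bot.move_pose(P(8,0,150),Q); print(st())
bot.move_linear(P(8,0,118),feed=60); bot.sleep(.3); print(st())
ims=[cv2.resize(cv2.convertScaleAbs(bot.camera(n)[r:r+130,c:c+170,::-1],alpha=1.6),None,fx=2.3,fy=2.3,interpolation=2) for n,r,c in(("scene",170,210),("top",150,220))]
cv2.imwrite("pics/appr.png",np.hstack(ims))
E
```

```text
[  3.22   8.15   0.59 150.11   0.46  -0.09  -0.32]
[  4.2    8.1   -0.04 118.24  -0.41  -0.1    0.77]
```

View pics/appr.png

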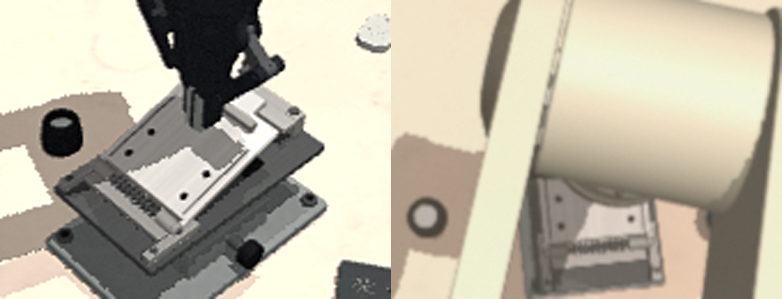

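The scene half shows the shut fingertips at about (205,122), over the plate's middle and on the hinge side of the ridge. The arm hides the plate in the top half. Next I'll press down with force checks.

Run:
```python
from h import *
b=st()[4:]; z=118; prev=0
while z>76:
    z-= 2 if z>90 else 0.7
    bot.move_linear(P(8,0,z),feed=12); s=st(); f=s[4:]-b
    print(s[:4],f)
    if f[2]>19 or (z<90 and f[2]-prev>2.5): break
    if f[2]>15 and z>92: print("high early"); break
    prev=f[2]
```

```text
[  4.62   7.95   0.02 115.89] [-0.46  0.39  0.08]
[  4.93   7.95   0.03 113.92] [-1.16 -0.34  0.4 ]
[  5.25   7.95   0.02 111.91] [-0.86 -0.03 -0.27]
[  5.57   8.07  -0.03 110.09] [-0.17  0.76  2.15]
[  5.88   8.53  -0.11 108.68] [0.49 0.56 9.71]
[  6.2    8.84  -0.12 106.89] [1.19 0.17 9.27]
[  6.52   8.95  -0.13 104.94] [2.26 0.86 9.49]
[  6.83   9.02  -0.19 103.02] [2.93 1.31 9.46]
[  7.15   9.12  -0.22 101.09] [3.77 0.69 9.61]
[ 7.47  9.17 -0.23 99.11] [ 4.01  0.34 11.69]
[ 7.78  9.26 -0.25 97.19] [ 3.95  0.05 12.3 ]
[ 8.1   9.34 -0.25 95.23] [ 3.72  0.86 11.77]
[ 8.42  9.47 -0.26 93.3 ] [ 5.39  1.03 11.06]
[ 8.73  9.51 -0.28 91.34] [ 5.61  0.4  12.38]
[ 8.98  9.51 -0.26 90.64] [ 5.17 -0.43 11.89]
[ 9.23  9.61 -0.29 90.02] [ 6.5   1.3  12.26]
[ 9.48  9.63 -0.29 89.34] [ 6.56  0.96 12.39]
[ 9.73  9.64 -0.27 88.63] [ 6.99  0.18 11.94]
[ 9.98  9.72 -0.3  88.02] [ 6.58 -0.39 11.96]
[10.23  9.75 -0.28 87.36] [ 6.07  0.41 13.7 ]
[10.48  9.77 -0.31 86.82] [ 7.14  0.29 15.61]
[10.73  9.8  -0.31 86.54] [ 3.72  0.78 21.03]
```

Contact came at about z=109.5 and the rests at about 86.5. That is a 23 mm drop, which matches the 22 mm given. The force climbs steeply at the rests. I'll ease to about 17 N and slide +x in small steps, watching both forces.

```bash
cat > slide.py <<'E'
from h import *
import sys
b=np.array([-.41,-.1,.77]); x,z=float(sys.argv[1]),float(sys.argv[2]); lim=float(sys.argv[3]); xm=float(sys.argv[4])
while x<xm:
    bot.move_linear(P(x,0,z),feed=10); s=st(); f=s[4:]-b
    print(round(x,1),round(z,2),s[:4],f)
    if f[0]<-lim or f[2]>24 or f[2]<9 or s[3]>87.6: break
    z+=np.clip(.04*(f[2]-17),-.15,.15); x+=1.0 if f[0]>-8 else .5
E
python3 slide.py 8 84.7 12 42
```

```text
8.0 84.7 [10.98  9.79 -0.33 86.64] [ 5.19  1.44 17.73]
9.0 84.73 [11.23 10.13 -0.32 86.5 ] [ 0.31  0.77 20.13]
10.0 84.85 [11.48 10.9  -0.3  86.5 ] [-2.13  1.17 19.64]
11.0 84.96 [11.73 11.79 -0.28 86.51] [-2.57  0.62 19.46]
12.0 85.06 [11.98 12.76 -0.26 86.56] [-1.97  0.95 18.09]
13.0 85.1 [12.23 13.71 -0.28 86.56] [-2.35  0.29 18.56]
14.0 85.16 [12.48 14.71 -0.26 86.63] [-2.29  1.06 17.24]
15.0 85.17 [12.73 15.68 -0.25 86.58] [-2.75  0.77 17.89]
16.0 85.21 [12.98 16.69 -0.25 86.62] [-2.56  0.06 16.96]
17.0 85.21 [13.23 17.66 -0.27 86.61] [-2.42  0.26 16.56]
18.0 85.19 [13.48 18.65 -0.27 86.61] [-2.47  0.27 17.44]
19.0 85.21 [13.73 19.67 -0.24 86.6 ] [-2.62  0.56 18.04]
20.0 85.25 [13.98 20.67 -0.25 86.63] [-3.27  0.14 17.62]
21.0 85.27 [14.23 21.64 -0.26 86.63] [-2.84 -1.06 16.67]
22.0 85.26 [14.48 22.65 -0.25 86.63] [-2.03  0.29 17.06]
23.0 85.26 [14.73 23.67 -0.25 86.64] [-2.11  0.3  17.07]
24.0 85.27 [14.98 24.62 -0.27 86.62] [-2.57 -0.45 17.42]
25.0 85.28 [15.23 25.67 -0.25 86.67] [-2.5  -0.21 16.45]
26.0 85.26 [15.48 26.2  -0.24 86.54] [-6.11  0.2  18.68]
27.0 85.33 [15.73 26.
[... 1041 characters left out ...]
 85.56 [20.23 35.58 -0.19 86.45] [-8.93 -0.07 17.38]
36.5 85.58 [20.48 36.06 -0.17 86.46] [-10.57  -0.86  16.42]
37.0 85.55 [20.73 36.53 -0.16 86.43] [-9.65 -0.08 16.15]
37.5 85.52 [20.98 37.09 -0.17 86.42] [-10.73  -0.17  16.27]
38.0 85.49 [21.23 37.59 -0.16 86.39] [-9.75  0.32 16.25]
38.5 85.46 [21.48 38.03 -0.18 86.38] [-11.39  -0.63  17.47]
39.0 85.48 [21.73 38.52 -0.19 86.4 ] [-9.52 -0.02 16.6 ]
39.5 85.46 [21.98 38.96 -0.15 86.34] [-10.85   0.66  17.49]
40.0 85.48 [22.23 39.62 -0.17 86.4 ] [-10.38  -0.57  16.95]
40.5 85.48 [22.48 40.05 -0.19 86.35] [-9.48 -0.62 16.23]
41.0 85.45 [22.73 40.56 -0.18 86.36] [-11.65  -0.48  17.19]
41.5 85.46 [22.98 40.86 -0.16 86.32] [-11.78   0.77  17.4 ]
```

The ridge was met at about x=26.5, and the plate has moved since at a steady 10 N or so. That puts home at about x=42.5 to 43, so I'll continue until the stop shows in the force.

```bash
python3 slide.py 42 85.45 15 47
```

```text
42.0 85.45 [23.23 40.91 -0.12 86.19] [-15.26   0.3   18.54]
```

Force went up 3.5 N with only 0.05 mm of movement, so it feels like the stop. However, the travel so far reads about 14.5 mm against 16 expected. I'll dwell, then probe slightly harder with less downward load, and keep the total well under 30 N.

Run:
```python
from h import *
b=np.array([-.41,-.1,.77])
bot.sleep(.3); s=st(); print(s[:4],s[4:]-b)
for x in(42.3,42.6,42.9,43.2,43.5):
    bot.move_linear(P(x,0,85.65),feed=5); bot.sleep(.15); s=st(); f=s[4:]-b; print(x,s[:4],f)
    if f[0]<-20 or np.linalg.norm(f)>26: break
import cv2
im=bot.camera("scene"); cv2.imwrite("pics/home.png",cv2.convertScaleAbs(cv2.resize(im[190:290,230:370,::-1],None,fx=5,fy=5,interpolation=2),alpha=1.6))
```

```text
[23.53 40.9  -0.14 86.19] [-14.97   0.11  18.09]
42.3 [23.93 40.98 -0.14 86.23] [-17.02  -0.87  17.24]
42.6 [24.33 41.01 -0.13 86.16] [-19.87  -0.61  18.82]
```

View pics/home.png

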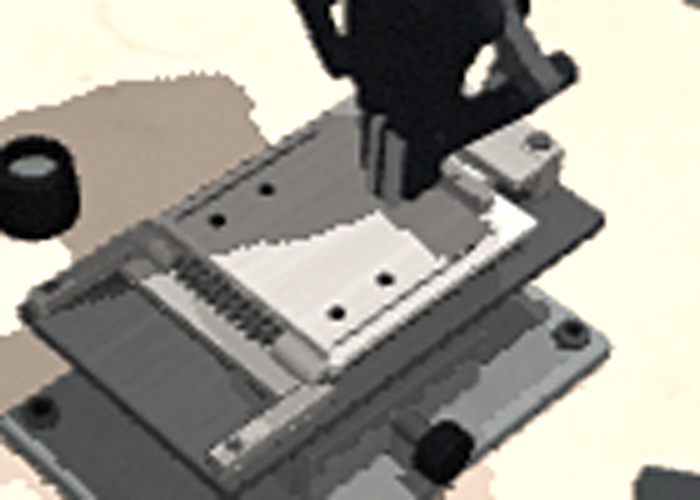

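The plate is level with its far end under the keeper, and 9 N more force moved it only 0.1 mm, so this is a rigid stop. I'll back off the ridge, lift slowly and clear the cameras' view.

Run:
```python
from h import *
import cv2
b=np.array([-.41,-.1,.77])
bot.move_linear(P(39.5,0,85.7),feed=15); s=st(); print(s[:4],s[4:]-b)
bot.move_linear(P(38.5,0,93),feed=12); s=st(); print(s[:4],s[4:]-b)
bot.move_linear(P(38.5,0,180),feed=150)
bot.move_pose([300,330,230],Q); s=st(); print(s[:4],s[4:]-b)
for n in("top","scene"): cv2.imwrite(f"pics/{n}1.png",bot.camera(n)[:,:,::-1])
f=lambda p,r,c,k:cv2.convertScaleAbs(cv2.resize(cv2.imread(p)[r:r+120,c:c+k],None,fx=4,fy=4,interpolation=2),alpha=1.6)
cv2.imwrite("pics/end.png",np.hstack([f("pics/top1.png",170,260,90),f("pics/scene1.png",190,230,110)]))
```

```text
[24.74 40.16 -0.2  86.77] [ 0.02  0.55 10.38]
[25.51 38.43  0.03 92.82] [-0.1   0.1  -0.06]
[  27.88 -182.78  385.45  229.78] [ 0.38  0.31 -1.09]
```

View pics/end.png

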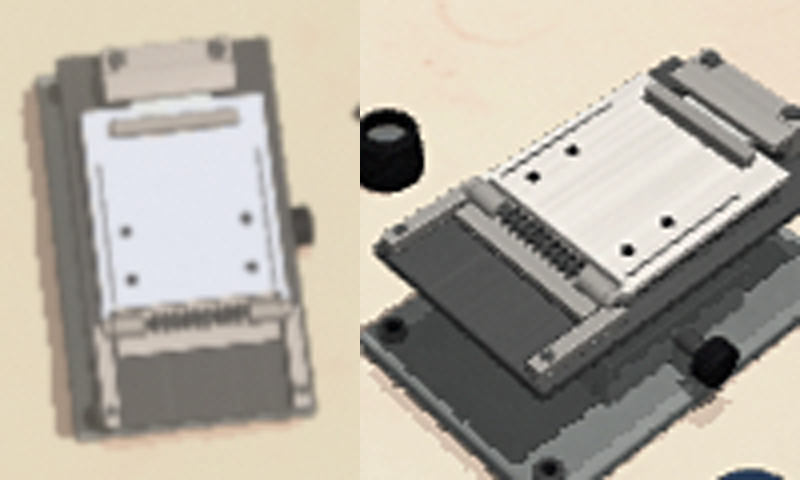

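The plate stays level with its tongue under the keeper, and the hinge has shifted visibly in both halves. I'll check the 16 mm travel by matching the hinge barrel before and after, and check that the bystanders haven't moved.

Run:
```python
from h import *
import cv2
k=8
for n,(r0,r1,c0,c1),tilt in(("top",(252,261,287,334),0),("scene",(238,267,249,292),0)):
    g=[cv2.resize(cv2.cvtColor(cv2.imread(f"pics/{n}{i}.png"),6),None,fx=k,fy=k,interpolation=2) for i in(0,1)]
    t=g[0][r0*k:r1*k,c0*k:c1*k]; m=cv2.matchTemplate(g[1][(r0-20)*k:(r1+20)*k,(c0-25)*k:(c1+25)*k],t,5)
    _,v,_,l=cv2.minMaxLoc(m); d=np.array(l)/k-[25 if 1 else 0,20]
    u=np.array([(c0+c1)/2,(r0+r1)/2]); w=plane(n,u+d,81)-plane(n,u,81)
    print(n,v,d,"shift along x",w[:2]@ex,"y",w[:2]@ey)
a,b=[cv2.imread(f"pics/top{i}.png").astype(int) for i in(0,1)]
for nm,(u,v) in dict(loupe=(235,244),pot=(368,245),blank=(363,198)).items():
    M=[np.array([cv2.moments((im[v-16:v+17,u-16:u+17].sum(2)<260).astype(np.uint8),True)[q] for q in("m00","m10","m01")]) for im in(a,b)]
    print(nm,[(m[1:]/m[0]).round(2) for m in M])
```

```text
top 0.9703918099403381 [-1.   -7.88] shift along x 15.593960064107357 y 0.07948698675435027
scene 0.9448957443237305 [ 7.   -3.75] shift along x 14.982731248051067 y -1.6175502088262208
loupe [array([16.31, 16.55]), array([16.37, 16.5 ])]
pot [array([14.32, 15.7 ]), array([14.32, 15.7 ])]
blank [array([15.45, 16.35]), array([15.45, 16.32])]
```

```bash
python3 -c "
from h import *
bot.close_job(); print(bot.get_state()['t'])"
```

```text
the job is handed in; nothing more can be done
the job is handed in; nothing more can be done
```

The plate is down, slid home against its stop with its tongue under the keeper, and it stayed level after I let go. I handed the job in at about 28 s with the arm clear.

- **Press:** I lowered the plate at no more than 12 mm/s and met the rests at about 21 N on the wrist. I then eased to about 17 N to hold it down.
- **Slide:** I pushed on the ridge in steps of 0.5–1 mm until the stop showed. About 9 N more push (to 20 N) moved it only about 0.1 mm. The combined force peaked at about 27 N, under the 30 N limit.
- **Bystanders:** the loupe, pot and blank moved less than 0.1 pixel between the before and after top pictures.

**Travel readings that disagree:** none of them quite reaches 16 mm. The hinge shift measured 15.6 mm from the top camera and 15.0 mm from the scene camera. The finger travel from ridge contact came to only about 14.5 mm. I put the gap down to pixel error and an uncertain moment of ridge contact, and trusted the rigid stop that I felt.

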